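# Unlock the bottle shaker, drift its coupling into line, bolt it and load it

## Robot

A 6-joint arm with a two-finger parallel gripper is mounted at the origin on a cart in front of the work surface, level with it; the furniture and walls round the work are solid. World frame = base frame: x ahead of the robot, y to its left, z up, the work surface at z = 0. Lengths are in m, angles in rad, forces in N, time in s.
With the tool pointing down it reaches from about 0.35 to 1 m from the base axis. Payload 7.1 kg.
Tool frame: the origin (TCP) lies between the finger pads; the fingertips stand 22 mm ahead of it and the grasp point (between the pads) lies 3 mm ahead of it; z points along the fingers, y is the line along which they close (so a half turn about z gives the same grasp; the last joint's range is limited). The gripper opens to 85 mm and grips with 20 to 120 N. Pads are 22 mm wide; open, the fingers measure 114 mm over their backs; the gripper's body (76 mm by 85 mm) begins 54 mm behind the grasp point. The pads swing forward as they close: fully open they stand 13 mm farther back than shut.
Start: joints at [-1.126, 0.423, 1.63, -0, 1.089, -0.019], TCP at [0.28, -0.559, 0.253] pointing down, gripper open.
Joint ranges: [-3, 3], [-0.9, 2.11], [0.09, 2.58], [-1.31, 4.45], [0.11, 2.69], [-2.54, 2.54]. Speed limits (rad/s): [2.39, 2.39, 3.01, 3.14, 3.14, 3.14].

## Interface

Orientations are given as a rotation vector (axis times angle).
In Python, from rig import manip gives the robot as it stands. The module is installed in compiled form; this text tells all that it offers. Calls block until the motion is done:
- manip.move_to(position, orientation): joint-space move of the TCP to a pose.
- manip.servo_line(position, orientation=None, rate=0.15): straight line of the TCP; orientation=None keeps the orientation; rate is the mean speed in m/s.
- manip.set_joints(angles): joint-space move.
- manip.command_gripper(opening, f_grip=None): finger opening in m; f_grip is the grip in N (None keeps the last); returns when the fingers have stopped.
- manip.hold(seconds).
- manip.solve_ik(position, orientation): joint angles nearest the present ones, or None.
- manip.camera(name): name is "scene" or "top" or "wrist"; returns a dict with "image" (420x560x3 uint8, red, green, blue), "fx", "fy", "cx", "cy" (pixels), "k1" (the pictures are not rectified: a ray, as slopes to the right and down, at radius r is drawn at 1 + k1 r^2 times it, then the intrinsics apply), "cam_to_world" (4x4, takes a point from camera to world coordinates); the wrist camera has in their place "mount" (4x4, takes a point from camera to tool coordinates, whose origin is the TCP and whose axes are the flange's). Camera axes: x right, y down, z forward; pixel columns grow to the right and rows downward; lengths in m; the calibration is good to about 2 mm. A picture is of the moment at which its call begins: read the wrist's pose just before it. There is no depth.
A pose or a line that the arm cannot do raises manip.IKError and nothing moves.
- manip.sign_off(): hands the job in; it is judged then, once.
Readings, each from a call of its own:
- manip.get_time(): time.
- manip.get_joint_positions(): joint angles.
- manip.get_joint_vel(): joint speeds.
- manip.get_tau(): joint torques, N m.
- manip.get_position(): TCP position.
- manip.get_ee_rot(): TCP orientation.
- manip.get_contact_force(): force on the tool from outside, world axes, zero at the start.
- manip.get_torque(): the same for the moment, N m.
- manip.get_width(): finger opening in m.
- manip.get_grip_force(): force on a finger pad.
Only numpy, scipy, OpenCV 4.12 (cv2) and the standard library are available. Lean on these libraries where they do the work, as an engineer would, in place of code of your own. Each camera call takes 0.05 s, during which the arm holds its last target. There are 200 camera calls.

## Task

Get the bottle shaker ready and load it: throw the toggle clamp's arm up and over past centre so that it stays open, then lift out the transport block it held and set it upright in the parts tray. Next take the tapered drift off its forked hook and push it fully down through the lug into the drive block so that the two offset holes come into line, then hang the drift back, point down, on a forked hook and put the bolt in its place in the holes, fully seated. Last, stand every amber bottle there is upright in the shaker's rack, one to a cell, leaving the beaker and the tape roll alone.

Things in the scene. Friction and masses are not known exactly. Their poses are not given: they have to be found in the camera images.
- shaker: White bottle shaker, 150 (x) x 300 (y) mm, fixed. Origin at its underside, on the bench. Along its own y: at the -y end a steel end stop (75 mm high) and a pocket with the transport block under the toggle clamp (pocket centre 127 mm from the origin, floor 44 mm above the bench); in the middle the three-cell rack; at the +y end the lug over the dark drive block.
- carriage (a joint): Slide of the rack with its lug along the shaker's y, in m: 0 = the lug's hole exactly over the drive block's hole, positive = lug off toward the shaker's +y (starts 4.5 to 6.5 mm off). Stiff, about 5 N of friction, stays where it is left. While the transport block is in its pocket the carriage cannot come into line.
- lug_hole (a point): Centre of the lug's round hole (14 mm diameter, 1 mm chamfer) at the lug's top face, 58 mm above the bench; moves with the carriage; axes parallel to the shaker's. The lug is 8 mm thick, 46 mm (x) by 60 mm (y), with 2 mm of air under it. The rack's end wall (75 mm high) stands 34 mm from the hole on its -y side.
- drive_hole (a point): Centre of the drive block's round hole (14 mm diameter, 38 mm deep, vertical) at that block's top face, 48 mm above the bench; fixed to the shaker, axes parallel to the shaker's.
- clamp_arm (a joint): Toggle clamp's arm, hinge along the shaker's y, rad: 0 = level and clamped down on the transport block's grip, grows as it is raised, 1.57 = upright, 2.0 = stop; it moves freely, falls shut before the upright and falls open to the stop once past it.
- clamp_hinge (a point): Point on the clamp arm's hinge axis in the middle of the arm, 112 mm above the bench, fixed to the shaker; axes parallel to the shaker's. At angle q the knob is 115 mm x cos q toward the shaker's -x and 115 mm x sin q up from here.
- clamp_knob (a point): Centre of the black ball knob (24 mm diameter) at the clamp arm's end; the steel arm is 14 mm wide and 8 mm thick. The knob can be pinched from above across the shaker's y and turns between the pads.
- transport_block: Grey plastic block, 44 (x) x 40 (y) x 32 mm with a grip on top 32 (x) x 16 (y) x 28 mm (60 mm high in all), 0.12 kg. Origin at the centre of its underside, z up. Stands loose in the shaker's pocket between end stop and rack, whose walls come up to 75 mm above the bench.
- parts_tray: Open steel tray 110 x 110 x 22 mm, wall and floor 4 mm, on the bench; origin at the centre of its underside. Fixed.
- tool_stand: Fixed stand, base 85 (x) x 130 (y) x 10 mm, with a back plate at its +x side up to 72 mm and two forked hooks side by side (70 mm apart in y) pointing to its -x. Each fork is two 6 mm rods with 18 mm of air between them, tips turned up 6 mm. Origin at the underside's centre.
- fork_0 (a point): Where a hung tool's flange underside rests: midway between the rods of the fork on the stand's -y side, level with the rods' tops, 71 mm above the bench; axes parallel to the stand's.
- fork_1 (a point): The same point of the fork on the stand's +y side.
- drift: Tapered drift, 0.12 kg: round wooden handle (20 mm across, 52 mm long) over a steel flange (32 mm across, 4 mm thick). Origin at the centre of the flange's underside, z toward the handle. The shank below is 52 mm long: 13.2 mm in diameter for the first 12 mm, then tapering to 4 mm at the point. At the start hangs point down in one of the forks, the bolt in the other.
- drift_tip (a point): The drift's point, 52 mm below its origin.
- bolt: Dark steel bolt, 70 mm long, 0.10 kg: shank 11.5 mm in diameter, 40 mm long, its last 8 mm tapering to 6 mm; flange 32 mm in diameter and 4 mm thick; six-sided head 20 to 22 mm wide and 26 mm tall above it. Origin at the centre of the flange's underside, z toward the head. Hangs point down in a fork at the start; fully seated, the flange lies on the lug.
- bolt_tip (a point): The bolt's end, 40 mm below its origin.
- cell_0 (a point): Centre of the floor of the rack's cell nearest the transport block, 55 mm above the bench. Each cell is 56 x 56 mm inside with 3 mm walls whose tops are 75 mm above the bench; it moves with the carriage; axes parallel to the shaker's.
- cell_1 (a point): The same of the middle cell.
- cell_2 (a point): The same of the cell nearest the lug.
- bottle_0: Amber bottle with a black cap, 48 mm in diameter, 98 mm high (straight sides up to about 75 mm, then shoulder and cap), about 0.19 kg, heavy-bottomed; origin at the centre of its underside, z up. One to three such bottles stand at the shaker's right; None if absent.
- bottle_1: Amber bottle with a black cap, 48 mm in diameter, 98 mm high (straight sides up to about 75 mm, then shoulder and cap), about 0.19 kg, heavy-bottomed; origin at the centre of its underside, z up. One to three such bottles stand at the shaker's right; None if absent.
- bottle_2: Amber bottle with a black cap, 48 mm in diameter, 98 mm high (straight sides up to about 75 mm, then shoulder and cap), about 0.19 kg, heavy-bottomed; origin at the centre of its underside, z up. One to three such bottles stand at the shaker's right; None if absent.
- beaker: Glass beaker, 71 x 77 x 86 mm, behind the work; leave alone.
- tape_roll: Roll of tape, 98 x 96 x 25 mm, lying at the bench's front; leave alone.
Mind the look-alikes: they are no part of the job. Leave any green or purple look-alike of the parts_tray alone.

How it is judged:
On the way, in this order (a step that is already met when the one before it is completed fails the run):
1. the clamp arm is thrown past centre and stands open (value of joint clamp_arm above 1.7 rad), for 0.2 s.
2. the transport block stands in the parts tray (horizontal distance between transport_block and parts_tray below 0.04 m and z of transport_block in the frame of parts_tray below 0.012 m and angle between transport_block's own z axis and vertical below 0.15 rad), for 0.2 s.
3. the drift is fully down through the lug into the drive block, holes in line (horizontal distance between drift and drive_hole below 0.004 m and z of drift_tip in the frame of drive_hole below -0.034 m and angle between drift's own z axis and vertical below 0.15 rad and value of joint carriage between -0.0025 and 0.0025 m), for 0.2 s.
4. the bolt is fully seated in the lined-up holes (horizontal distance between bolt and drive_hole below 0.004 m and z of bolt in the frame of lug_hole below 0.003 m and angle between bolt's own z axis and vertical below 0.08 rad and value of joint carriage between -0.0035 and 0.0035 m), for 0.2 s.
5. every bottle stands in a cell of the rack ((distance between bottle_0 and cell_0 below 0.012 m or distance between bottle_0 and cell_1 below 0.012 m or distance between bottle_0 and cell_2 below 0.012 m) and angle between each of bottle_0, bottle_1, bottle_2's own z axis and vertical below 0.12 rad and (distance between bottle_1 and cell_0 below 0.012 m or distance between bottle_1 and cell_1 below 0.012 m or distance between bottle_1 and cell_2 below 0.012 m) and (distance between bottle_2 and cell_0 below 0.012 m or distance between bottle_2 and cell_1 below 0.012 m or distance between bottle_2 and cell_2 below 0.012 m)), for 0.2 s.
At the end, for the whole second after the job is handed in: Clamp arm over 1.7 rad; block upright on the tray's floor; bolt in both holes, flange within 3 mm of the lug, carriage within 3.5 mm of in line; drift hanging in a fork, within 16 mm of its rest point; every bottle upright in a cell, within 12 mm of its floor's centre; all at rest (all of step 2 and all of step 4 and all of step 5 and value of joint clamp_arm above 1.7 rad and ((distance between drift and fork_0 below 0.016 m and angle between drift's own z axis and vertical below 0.2 rad) or (distance between drift and fork_1 below 0.016 m and angle between drift's own z axis and vertical below 0.2 rad)) and linear speed of each of transport_block, drift, bolt, bottle_0, bottle_1, bottle_2 below 0.02 m/s); the robot touches nothing.
It fails at once if the beaker is pushed more than 30 mm (distance of beaker from where it was at the start of the episode above 0.03 m).
It fails at once if the tape roll is pushed more than 30 mm (distance of tape_roll from where it was at the start of the episode above 0.03 m).
Of bottle_0, bottle_1, bottle_2 only 1 to 3 are there at a start; the rules pass over those that are not, and their reading is None.
At some moment in a run one of bottle_0, bottle_1, bottle_2 may be knocked a few centimetres aside while the robot is not near it.
It also fails if it takes over 210 s, if anything falls off the work surface, if the arm or the gripper's body presses on something with over 40 N, if the wrist force passes 120 N, or if a joint passes its speed limit or range.

## Working session

There is one attempt and no reset: what is moved stays moved. The work goes in short steps, each a Python script; the robot and the scene stay as the last script left them, time stands still between calls to the robot, and variables do not carry over. Pictures are saved under pics/ and viewed, at most 14 in all, crops included, and the job is handed in when it is done.

```bash
mkdir -p pics
python3 - <<'E'
from rig import manip
import cv2,pickle
d={}
for n in("scene","top"):
    c=manip.camera(n);d[n]=c
    print(n,c["fx"],c["fy"],c["cx"],c["cy"],c["k1"],c["cam_to_world"].round(3).tolist())
    cv2.imwrite(f"pics/{n}0.png",cv2.resize(c["image"][:,:,::-1],(800,600),interpolation=cv2.INTER_CUBIC))
c=manip.camera("wrist");print(c["mount"].round(4).tolist(),c["fx"],c["cx"],c["cy"],c["k1"])
pickle.dump(d,open("cams.pkl","wb"))
print(manip.get_ee_rot(),manip.get_position(),manip.get_time())
E
```

```text
scene 414.7711158709165 414.7711158709165 280.42017753891463 207.79050386390207 0.019907081391907427 [[0.871, 0.388, -0.301, 0.888], [0.49, -0.706, 0.511, -0.445], [-0.014, -0.593, -0.805, 0.939], [0.0, 0.0, 0.0, 1.0]]
top 424.1686142818911 424.1686142818911 278.3898754934663 216.4891084261596 0.018325730665679333 [[-0.029, -0.995, 0.092, 0.478], [-1.0, 0.028, -0.008, 0.122], [0.005, -0.093, -0.996, 1.275], [0.0, 0.0, 0.0, 1.0]]
[[0.0006, -0.9642, -0.2651, 0.0678], [1.0, 0.0006, 0.0003, 0.0008], [-0.0001, -0.2651, 0.9642, -0.1208], [0.0, 0.0, 0.0, 1.0]] 373.33855212452045 277.2637028779215 203.49007436253504 -0.00043178821503656034
[-3.05637848e+00 -7.21736624e-01  3.75691531e-04] [ 0.27944287 -0.55861955  0.25271284] 0.15
```

View pics/scene0.png

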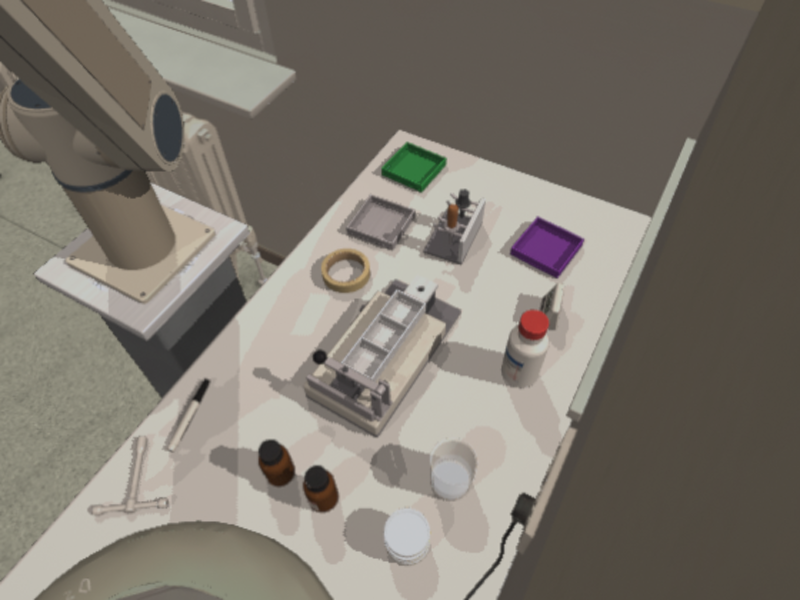

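View pics/top0.png

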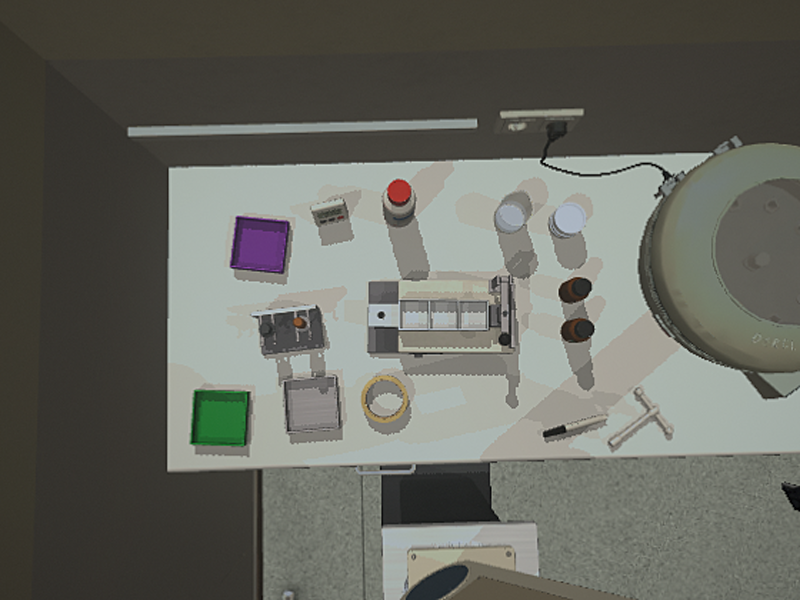

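Scene: tray (800-scale top view) at (313,404), stand (290,330) with orange drift on the right fork and dark bolt on the left fork. The shaker is centred at (442,316) with knob at (504,338), and two bottles stand at (575,290) and (577,330). Next, wrist views.

```bash
cat > h.py <<'E'
from rig import manip
import numpy as np, cv2, pickle
from scipy.spatial.transform import Rotation as R
from scipy.optimize import least_squares
def down(yaw=0.): return (R.from_euler('z',yaw)*R.from_euler('x',np.pi)).as_rotvec()
def shot(n):
    p=np.array(manip.get_position());r=R.from_rotvec(manip.get_ee_rot()).as_matrix()
    c=dict(manip.camera(n))
    if n=="wrist":
        T=np.eye(4);T[:3,:3]=r;T[:3,3]=p;c["cam_to_world"]=T@c["mount"]
    return c
def proj(c,P):
    T=c["cam_to_world"];q=(np.atleast_2d(P)-T[:3,3])@T[:3,:3]
    s=q[:,:2]/q[:,2:];s=s*(1+c["k1"]*(s**2).sum(1,keepdims=True))
    return s*[c["fx"],c["fy"]]+[c["cx"],c["cy"]]
def ray(c,uv):
    d=(np.array(uv,float)-[c["cx"],c["cy"]])/[c["fx"],c["fy"]];s=d.copy()
    for _ in range(8): s=d/(1+c["k1"]*(s@s))
    T=c["cam_to_world"];v=T[:3,:3]@np.r_[s,1];return T[:3,3],v/np.linalg.norm(v)
def atz(c,uv,z):
    o,v=ray(c,uv);return o+v*(z-o[2])/v[2]
def tri(*obs):
    A=0;b=0
    for c,uv in obs:
        o,v=ray(c,uv);M=np.eye(3)-np.outer(v,v);A=A+M;b=b+M@o
    p=np.linalg.solve(A,b);return p,[np.linalg.norm(np.cross(p-ray(c,u)[0],ray(c,u)[1])) for c,u in obs]
E
python3 - <<'E'
from h import *
W={}
manip.move_to([.42,-.05,.35],down())
for k,p in dict(A=[.62,.06,.33],B=[.60,-.06,.30],C=[.60,.30,.33],D=[.52,.37,.30],E=[.58,-.2,.33],F=[.58,-.14,.38]).items():
    manip.move_to(p,down()); manip.hold(.3); W[k]=shot("wrist")
pickle.dump(W,open("w.pkl","wb"))
for a,b in("AB","CD"): 
    I=np.hstack([W[a]["image"],W[b]["image"]])[:,:,::-1]
    # each image trimmed to 400 wide
    f=lambda k:W[k]["image"][:,80:480,::-1]
    cv2.imwrite(f"pics/w{a}{b}.png",np.hstack([f(a),f(b)]))
f=lambda k:cv2.resize(W[k]["image"][:,:,::-1],(400,300))
cv2.imwrite("pics/wEF.png",np.hstack([f("E"),f("F")]))
print(manip.get_time())
E
```

```text
10.0167
```

View pics/wAB.png

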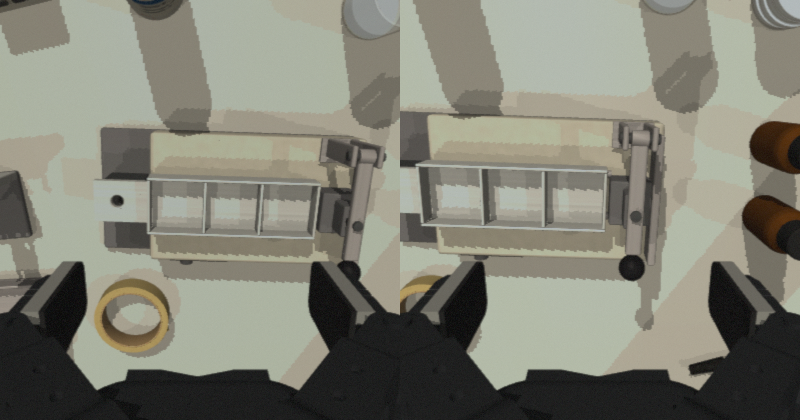

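View pics/wCD.png

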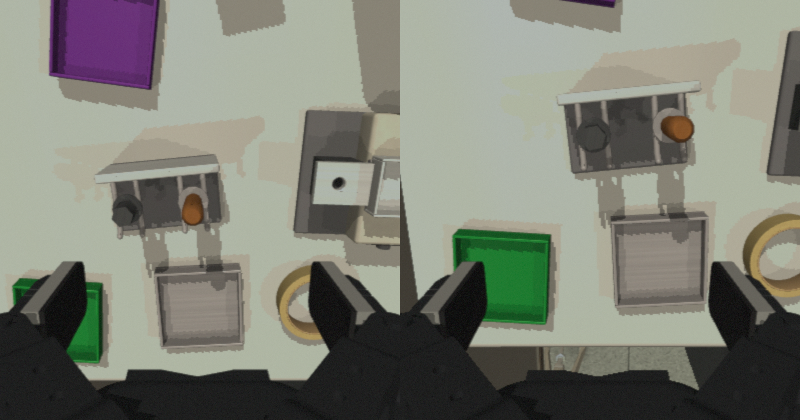

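View pics/wEF.png

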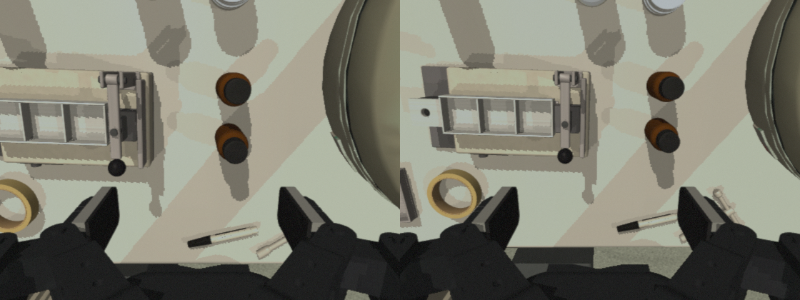

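Views A/B show rack-top corners, the lug hole (A 117,200) and the knob (A 348,271; B 631,267). C/D show the tray corners, the drift (orange, fork_0 at C 193,209) and the bolt (C 124,212). E/F show only two bottles, with caps at about E (236,87) and (233,150).

```bash
cat >> h.py <<'E'
def blob(c,uv,mask,r=30):
    "centroid of the connected mask region nearest uv"
    u,v=map(int,uv);x0,y0=max(u-r,0),max(v-r,0);m=mask[y0:v+r,x0:u+r].astype(np.uint8)
    n,l,s,ce=cv2.connectedComponentsWithStats(m)
    k=[i for i in range(1,n) if s[i,4]>12]
    if not k: return None,0
    i=min(k,key=lambda i:np.hypot(*(ce[i]+[x0-u,y0-v])));return ce[i]+[x0,y0],s[i,4]
def dark(c,t=60): return c["image"].max(2)<t
def orange(c):
    i=c["image"].astype(int);return (i[...,0]>90)&(i[...,0]>2*i[...,2])&(i[...,0]>1.5*i[...,1])
E
python3 - <<'E'
from h import *
W=pickle.load(open("w.pkl","rb"))
A,B,C,D,E_,F=[W[k] for k in "ABCDEF"]
def T(name,*o):
    p,e=tri(*o);print(name,p.round(4),np.round(e,4));return p
def bt(name,mf,*o,r=30):
    oo=[]
    for c,uv in o:
        b,n=blob(c,uv,mf(c),r);print(' ',np.round(b,1),n,end='');oo.append((c,b))
    print();return T(name,*oo)
bt("knob",lambda c:dark(c,50),(A,(428,271)),(B,(311,267)),(E_,(164,234)),(F,(231,217)),r=22)
bt("hole",lambda c:dark(c,70),(A,(197,200)),(C,(418,183)),r=14)
bt("cap1",lambda c:dark(c,60),(E_,(332,122)),(F,(377,125)),r=22)
bt("cap2",lambda c:dark(c,60),(E_,(328,210)),(F,(373,199)),r=22)
bt("drift",orange,(C,(273,209)),(D,(358,128)))
bt("bolt",lambda c:dark(c,58),(C,(204,212)),(D,(273,137)),r=20)
ta=[T("tray%d"%i,(C,(a[0]+80,a[1])),(D,(b[0]-320,b[1]))) for i,(a,b) in enumerate(zip([(156,268),(242,265),(243,346),(163,348)],[(612,217),(707,212),(707,304),(616,306)]))]
print("tray c",np.mean(ta,0))
rk=[T("rack%d"%i,(A,(a[0]+80,a[1])),(B,(b[0]-320,b[1]))) for i,(a,b) in enumerate(zip([(149,178),(321,184),(317,238),(149,233)],[(418,162),(607,170),(605,230),(422,224)]))]
print("rack c",np.mean(rk,0),'yaw', np.arctan2(*( (rk[1]+rk[2]-rk[0]-rk[3])[[0,1]]*[1,-1])))
T("stand backL",(C,(176,176)),(D,(238,98)));T("stand backR",(C,(298,160)),(D,(380,85)))
E
```

```text
[432.  273.9] 409  [311.2 267.2] 496  [163.2 234.5] 448  [230.7 218.1] 330
knob [ 0.5259 -0.0911  0.1178] [0.0013 0.0017 0.0009 0.0002]
  [197.2 200. ] 84  [417.5 182.5] 82
hole [0.583  0.147  0.0551] [0.0001 0.0001]
  [330.8 126.9] 1139  [377.2 124.4] 1073
cap1 [ 0.6223 -0.2533  0.0709] [0.0008 0.0008]
  [328.  210.3] 1074  [372.8 197.5] 914
cap2 [ 0.5375 -0.2532  0.0746] [0. 0.]
  [271.2 212.1] 342  [359.9 127. ] 431
drift [0.5694 0.3041 0.1214] [0.0003 0.0003]
  [209.5 208.4] 243  [277.5 138. ] 142
bolt [0.5566 0.37   0.068 ] [0.0015 0.0015]
tray0 [0.4588 0.3523 0.0055] [0.0003 0.0003]
tray1 [0.4642 0.2415 0.0063] [0.0007 0.0007]
tray2 [0.3557 0.2386 0.0244] [0.0003 0.0003]
tray3 [0.3477 0.3458 0.0165] [0.0011 0.0011]
tray c [0.40660674 0.29454495 0.01317358]
rack0 [0.6121 0.1086 0.074 ] [0.0008 0.0008]
rack1 [ 0.6056 -0.0685  0.0753] [0.0004 0.0004]
rack2 [ 0.5489 -0.0669  0.0824] [0.0001 0.0001]
rack3 [0.553  0.1102 0.078 ] [0.0002 0.0002]
rack c [0.57991771 0.02081864 0.07745207] yaw -0.029962245397881455
stand backL [0.5918 0.4055 0.0632] [0.0002 0.0002]
stand backR [0.6053 0.2747 0.054 ] [0.0028 0.0028]
```

Run:
```python
from h import *
yaw=-.03; o=down(yaw); ex=np.array([np.cos(yaw),np.sin(yaw),0])
K=np.array([.526,-.0915,.113]); H=K+.115*ex; H[2]=.112
manip.command_gripper(.055,25)
manip.move_to(K+[0,0,.10],o)
manip.servo_line(K+[0,0,.003],o)
manip.command_gripper(0,25); print("w",manip.get_width(),manip.get_grip_force())
for q in np.linspace(0,1.9,15)[1:]:
    p=H-ex*.115*np.cos(q)+[0,0,.115*np.sin(q)+.003]
    manip.servo_line(p,o,rate=.12)
    print(round(q,2),np.round(manip.get_contact_force(),1),round(manip.get_width(),4))
p=manip.get_position()
manip.command_gripper(.055); manip.hold(.3)
manip.servo_line(np.array(p)+[0,0,.06]); 
manip.move_to([.55,-.05,.33],down()); manip.hold(.3)
W={"G":shot("wrist")}
manip.move_to([.61,-.10,.27],down()); manip.hold(.3); W["H"]=shot("wrist")
pickle.dump(W,open("w2.pkl","wb"))
cv2.imwrite("pics/GH.png",np.hstack([W[k]["image"][:,80:480,::-1] for k in "GH"])); print(manip.get_time())
```

```text
w 0.022329911916454854 24.187724590301514
0.14 [ 2.4  8.1 -1.3] 0.0223
0.27 [ 0.8  7.8 -1.8] 0.0222
0.41 [-0.5  7.7 -1.7] 0.022
0.54 [-1.6  6.3 -0.9] 0.022
0.68 [-1.9  5.6  0.6] 0.0219
0.81 [-1.6  6.4  0.5] 0.0223
0.95 [-1.7  5.5 -0.8] 0.0222
1.09 [-1.6  5.3  1.2] 0.0219
1.22 [-1.5  6.5  1.4] 0.0221
1.36 [-0.9  6.1  2. ] 0.0223
1.49 [-0.3  4.8  1.2] 0.0221
1.63 [-0.7  5.7  2.1] 0.0219
1.76 [-0.3  4.6  2.7] 0.0219
1.9 [0.6 5.2 2.8] 0.0212
19.4333
```

View pics/GH.png

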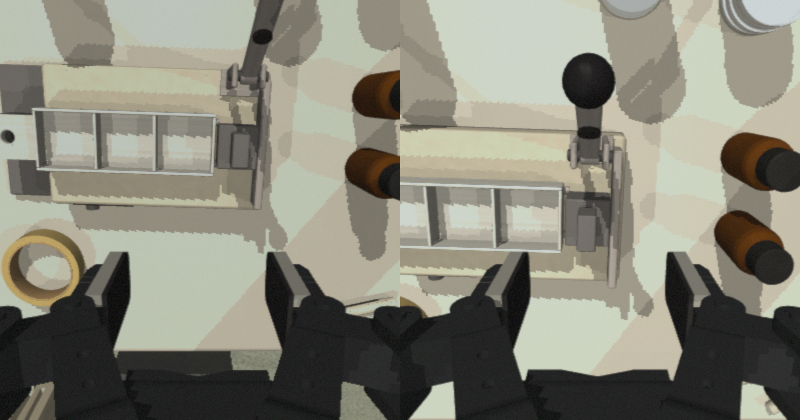

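Clamp arm stands open (knob at H 588,80). The block's grip is visible at G (240,149) and H (587,228).

Run:
```python
from h import *
W=pickle.load(open("w2.pkl","rb"));V=pickle.load(open("w.pkl","rb"))
p,e=tri((W["G"],(320,149)),(W["H"],(267,228)));print("grip",p,e)
for c,uv in((W["G"],(320,149)),(W["H"],(267,228))): print(atz(c,uv,.104))
t=[atz(V["C"],(a[0]+80,a[1]),.022) for a in [(156,268),(242,265),(243,346),(163,348)]]+[atz(V["D"],(b[0]-320,b[1]),.022) for b in [(612,217),(707,212),(707,304),(616,306)]]
t=np.array(t);print(t.round(3).tolist(),t.mean(0))
```

```text
grip [ 0.57378774 -0.09143849  0.09057324] [np.float64(0.00018385258586882137), np.float64(0.00018385258586876976)]
[ 0.57536735 -0.09007019  0.104     ]
[ 0.57853032 -0.09167438  0.104     ]
[[0.467, 0.35, 0.022], [0.471, 0.243, 0.022], [0.354, 0.238, 0.022], [0.351, 0.345, 0.022], [0.464, 0.353, 0.022], [0.469, 0.247, 0.022], [0.355, 0.238, 0.022], [0.352, 0.347, 0.022]] [0.41022254 0.29507073 0.022     ]
```

Run:
```python
from h import *
o=down(-.03)
manip.move_to([.577,-.091,.20],o)
manip.command_gripper(.05,40)
manip.servo_line([.577,-.091,.100],o); print(np.round(manip.get_contact_force(),1))
manip.command_gripper(0,40); print("w",manip.get_width(),manip.get_grip_force())
manip.servo_line([.577,-.091,.20],o,rate=.08); print("w",manip.get_width(),np.round(manip.get_contact_force(),1))
manip.servo_line([.45,0,.22],o,rate=.2)
manip.servo_line([.41,.295,.20],down(.05),rate=.2)
manip.servo_line([.41,.295,.075],rate=.1)
f0=manip.get_contact_force()[2]
z=.075
while z>.050:
    z-=.002; manip.servo_line([.41,.295,z],rate=.03)
    f=manip.get_contact_force()[2]
    if f-f0>2.5: break
print("z",z,f-f0)
manip.command_gripper(.05); manip.servo_line([.41,.295,.2])
manip.move_to([.46,.33,.30],down()); manip.hold(.3); W={"I":shot("wrist")}
manip.move_to([.62,.335,.25],down()); manip.hold(.3); W["J"]=shot("wrist")
manip.move_to([.62,.305,.25],down(np.pi/2)) if 0 else None
manip.move_to([.52,.335,.25],down()); manip.hold(.3); W["K"]=shot("wrist")
pickle.dump(W,open("w3.pkl","wb"))
cv2.imwrite("pics/IJ.png",np.hstack([W[k]["image"][:,80:480,::-1] for k in "IJ"])); print(manip.get_time())
cv2.imwrite("pics/K.png",cv2.resize(W["K"]["image"][20:320,80:480,::-1],None,fx=2,fy=2,interpolation=cv2.INTER_CUBIC))
```

```text
[-0.5 -0.8 -0.4]
w 0.014879984011501562 44.39754366874695
w 0.015314866222142913 [ 0.2  0.5 -1.6]
z 0.05899999999999998 25.638694825438392
32.9667
```

View pics/IJ.png

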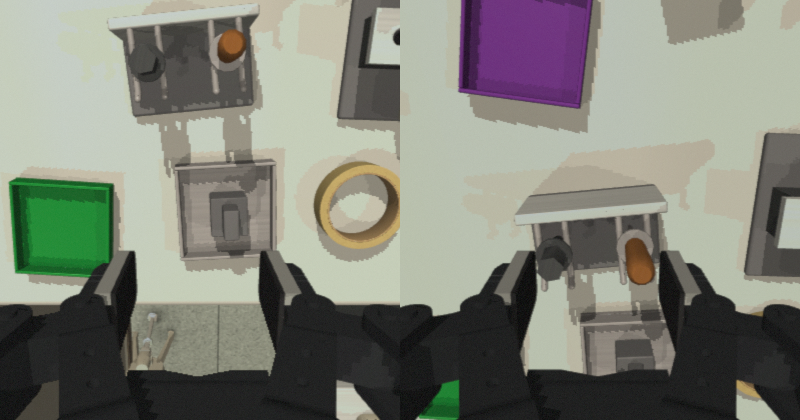

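View pics/K.png

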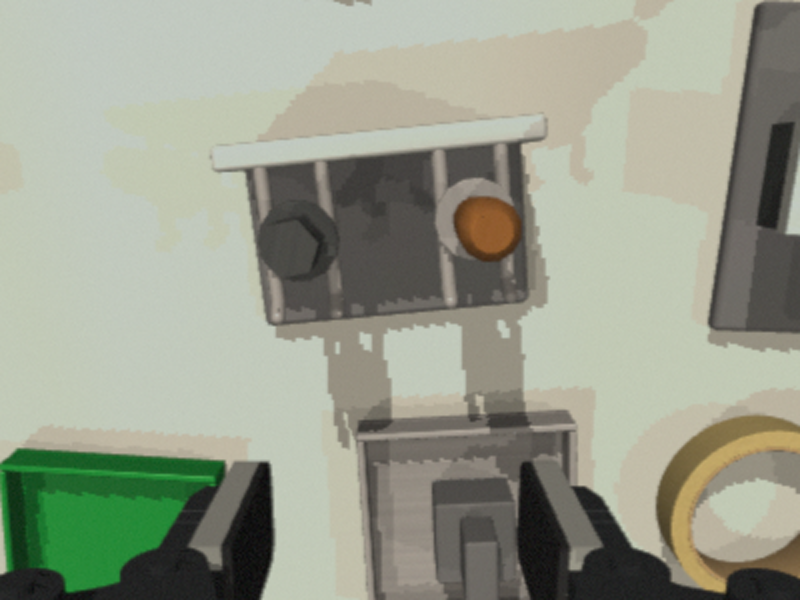

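Picture I/J/K: block upright inside the grey tray (I 228,220). The drift flange is centred at K (477,220) and the bolt flange at K (299,241). Measuring the fork items and hole precisely now.

Run:
```python
from h import *
W=pickle.load(open("w3.pkl","rb"));K,I,J=W["K"],W["I"],W["J"]
print("drift fl",atz(K,(318.5,130),.075),"handle top",atz(K,(323.5,134.5),.127))
print("bolt fl",atz(K,(229.5,140.5),.075), "I:",atz(I,(308,49),.075),atz(I,(228,65),.075))
b=[blob(c,u,orange(c))[0] for c,u in((I,(311,46)),(J,(320,260)),(K,(323,134)))]
print("orange",*tri(*zip((I,J,K),b)))
h=np.array([.583,.147]);S=[]
for k,y in enumerate((0,np.pi/2,-np.pi/2)):
    try: manip.move_to([*(h+.01*np.array([np.cos(y),np.sin(y)])),.22],down(y))
    except manip.IKError as e: print(y,"ik");continue
    manip.hold(.3);c=shot("wrist");S.append(c)
    uv,n=blob(c,proj(c,[*h,.058])[0],dark(c,70),16);print(y,np.round(uv,1),n,atz(c,uv,.058).round(4))
pickle.dump(S,open("hole.pkl","wb"));print(manip.get_time())
f=lambda c,y:np.hstack([np.zeros((0,0))]) if 0 else cv2.resize(c["image"][130:280,205:355,::-1],(266,266),interpolation=cv2.INTER_CUBIC)
cv2.imwrite("pics/holes.png",np.hstack([f(c,0) for c in S]))
```

```text
drift fl [0.56696803 0.30239846 0.075     ] handle top [0.56796593 0.30471172 0.127     ]
bolt fl [0.55886168 0.37201378 0.075     ] I: [0.56990127 0.30255739 0.075     ] [0.55691785 0.3717224  0.075     ]
orange [0.56948343 0.30355056 0.11430842] [np.float64(0.0008515058470134929), np.float64(0.0009084625431329559), np.float64(0.0010803533080276778)]
0 [278.5 203. ] 166 [0.5835 0.1469 0.058 ]
1.5707963267948966 [275.3 201.1] 180 [0.5825 0.1478 0.058 ]
-1.5707963267948966 ik
35.8833
```

View pics/holes.png

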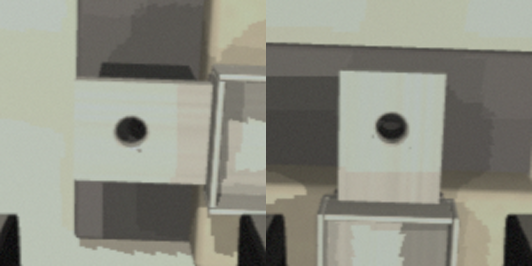

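Hole agrees in both views: (0.583, 0.147) at z 0.058. The drift is at (0.568, 0.303). Now picking the drift and pushing it in with force-guided steps.

```bash
cat >> h.py <<'E'
def insert(xy,z0,zend,step=.002,fmax=45,k=8e-5,dead=3.,rate=.04,verb=3):
    "step down, giving way to side force; stops on fmax"
    p=np.array([*xy,z0]);f0=np.array(manip.get_contact_force());i=0
    while p[2]>zend:
        p[2]=max(zend,p[2]-step);manip.servo_line(p,rate=rate)
        f=np.array(manip.get_contact_force())-f0
        g=np.sign(f[:2])*np.maximum(abs(f[:2])-dead,0);p[:2]+=np.clip(k*g,-.0008,.0008)
        if i%verb==0 or f[2]>fmax/2: print(p.round(4),f.round(1))
        i+=1
        if f[2]>fmax: break
    return p,f
E
python3 - <<'E'
from h import *
o=down(-.03)
manip.command_gripper(.05,80)
manip.move_to([.568,.303,.22],o)
manip.servo_line([.568,.303,.112],o,rate=.1);print(np.round(manip.get_contact_force(),1))
manip.command_gripper(0,80);print("w",manip.get_width(),manip.get_grip_force(),np.round(manip.get_contact_force(),1))
manip.servo_line([.568,.303,.20],rate=.08);print("w",manip.get_width())
c=shot("wrist");cv2.imwrite("pics/held.png",c["image"][:,:,::-1])
xy=np.array([.583,.1472])-.0032*np.array([.03,1])
manip.servo_line([*xy,.20],rate=.2);manip.servo_line([*xy,.158],rate=.08);manip.hold(.3)
p,f=insert(xy,.158,.122)
print(p,f,manip.get_position(),manip.get_time())
E
```

```text
[0.7 0.1 0.2]
w 0.01834140944393513 77.90168166160583 [-1.8 -1.9  5.9]
w 0.018471468782250016
[0.5829 0.144  0.156 ] [ 0.   0.3 -0.1]
[0.5829 0.144  0.15  ] [ 0.5 -0.3 -0.1]
[0.5829 0.144  0.144 ] [ 0.2 -0.   0.2]
[0.5829 0.144  0.138 ] [ 1.2 -0.4  0.8]
[0.5829 0.144  0.132 ] [0.3 1.3 0.5]
[0.5829 0.144  0.126 ] [1.2 1.1 3.4]
[0.582904 0.144    0.122   ] [0.6458651  0.07901124 5.05849148] [0.58315552 0.14383157 0.12224125] 47.0583
```

View pics/held.png

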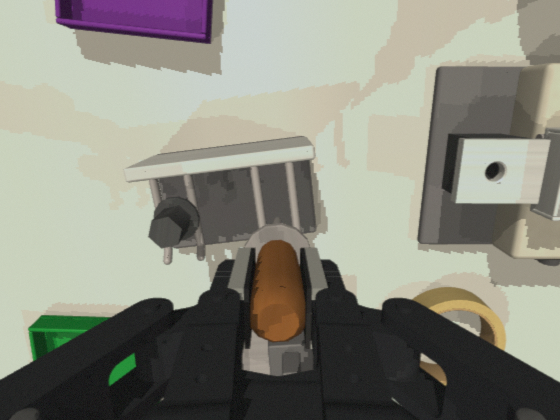

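Run:
```python
from h import *
q=manip.get_position()
p,f=insert([.5829,.144],.122,.0985,step=.0015,fmax=60,k=1.2e-4,dead=2.5,verb=1)
print(p,f,np.round(manip.get_position(),4),manip.get_width(),manip.get_time())
```

```text
[0.5829 0.144  0.1205] [ 0.1 -1.8  1.2]
[0.5829 0.144  0.119 ] [-0.4 -0.6  1.4]
[0.5829 0.144  0.1175] [-0.4 -2.4  1.2]
[0.5829 0.144  0.116 ] [ 0.1 -2.7  2.5]
[0.5829 0.1439 0.1145] [ 0.3 -2.7  3.1]
[0.5829 0.1438 0.113 ] [-0.7 -3.8  3.1]
[0.5829 0.1435 0.1115] [-0.1 -4.9  3.3]
[0.5829 0.1433 0.11  ] [-0.4 -3.9  2.5]
[0.5829 0.1432 0.1085] [-0.4 -3.4  2.5]
[0.5829 0.1431 0.107 ] [-0.2 -3.8  3.2]
[0.5829 0.1429 0.1055] [-0.2 -4.2  3.2]
[0.5829 0.1426 0.104 ] [-0.5 -4.4  2.8]
[0.5829 0.1426 0.1025] [-1.6 -3.   7.2]
[0.5828 0.1423 0.101 ] [-3.5 -4.9 16.2]
[0.5823 0.142  0.0995] [-6.8 -5.3 25.7]
[0.5816 0.1417 0.0985] [-8.  -4.8 32.1]
[0.58160635 0.14166991 0.0985    ] [-7.95334625 -4.83552045 32.05784938] [0.5836 0.1417 0.1025] 0.018439849693380316 51.0583
```

Run:
```python
from h import *
manip.command_gripper(.06);manip.hold(.2)
x,y,_=manip.get_position();print(x,y,np.round(manip.get_contact_force(),1))
manip.servo_line([.583,.142,.175],rate=.1);manip.command_gripper(0,60);manip.hold(.2)
f0=np.array(manip.get_contact_force());z=.145
manip.servo_line([.583,.142,z],rate=.1)
while z>.128:
    z-=.001;manip.servo_line([.583,.142,z],rate=.03)
    f=np.array(manip.get_contact_force())-f0
    if f[2]>1: print(round(z,4),np.round(manip.get_position(),4),f.round(1))
    if f[2]>32: break
manip.hold(.3)
manip.servo_line([.583,.142,.20],rate=.1);manip.command_gripper(.06)
manip.move_to([.57,.14,.25],down());manip.hold(.3);c=shot("wrist");s=shot("scene")
pickle.dump([c,s],open("seat.pkl","wb"));print(manip.get_time())
a=cv2.resize(c["image"][100:250,180:380,::-1],(400,300),interpolation=cv2.INTER_CUBIC)
b=cv2.resize(s["image"][150:300,200:400,::-1],(400,300),interpolation=cv2.INTER_CUBIC)
cv2.imwrite("pics/seat.png",np.hstack([a,b]))
```

```text
0.5821763597624388 0.14195849072245728 [-0.3  0.2  0.1]
0.143 [0.583  0.142  0.1431] [-0.1 -0.3  1.1]
0.142 [0.5829 0.142  0.1419] [-1.4  0.3  1.3]
0.14 [0.583  0.142  0.1399] [0.8 0.4 1.2]
0.139 [0.5834 0.1421 0.1397] [-1.2  0.   6.6]
0.138 [0.5838 0.1422 0.1395] [-3.2  0.6 11.1]
0.137 [0.5842 0.1423 0.1394] [-3.3 -0.6 17.3]
0.136 [0.5846 0.1424 0.1392] [-4.9  0.3 22.5]
0.135 [0.585  0.1425 0.139 ] [-7.1 -0.7 30.1]
0.134 [0.5853 0.1426 0.1389] [-7.9 -1.7 35.7]
59.0833
```

View pics/seat.png

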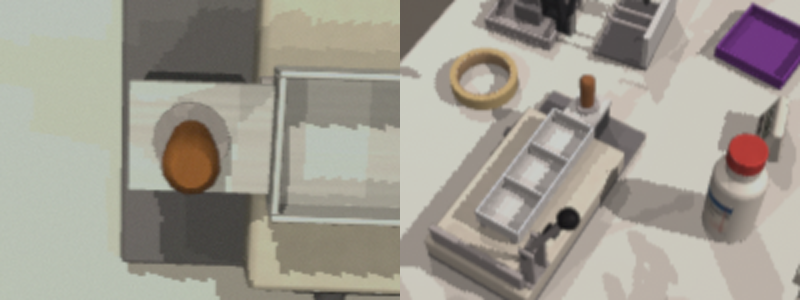

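Drift is bottomed: its top is at 0.1177, so the point is on the drive hole's floor at 0.010. In the picture it stands upright in the lug (150-230,150). Next I return it to its fork.

Run:
```python
from h import *
o=down(-.03)
manip.move_to([.583,.142,.19],o);manip.command_gripper(.05,60)
manip.servo_line([.583,.142,.103],o,rate=.1)
manip.command_gripper(0,60);manip.hold(.2);print("w",manip.get_width(),np.round(manip.get_contact_force(),1))
for z in np.arange(.108,.175,.006): 
    manip.servo_line([.583,.142,z],rate=.05)
    if z<.13: print(round(z,3),np.round(manip.get_contact_force(),1))
manip.servo_line([.583,.142,.205],rate=.1)
manip.servo_line([.568,.303,.205],rate=.2);manip.hold(.2)
c=shot("wrist");cv2.imwrite("pics/rehang.png",c["image"][:,:,::-1])
f0=manip.get_contact_force()[2]
for z in np.arange(.2,.108,-.004):
    manip.servo_line([.568,.303,z],rate=.06);f=np.array(manip.get_contact_force())
    if f[2]-f0>4: print("contact",z,f);break
print(z,f,manip.get_time(),manip.get_width(),manip.get_position())
```

```text
w 0.018603522286044664 [-0.  -2.3  6.1]
0.108 [ 0.5 -0.4 -1.4]
0.114 [ 0.2 -0.3 -1.3]
0.12 [-0.1  0.9 -0.8]
0.126 [-0.2  0.  -0.7]
contact 0.11199999999999993 [-0.36898672 -0.56304911  4.97682339]
0.11199999999999993 [-0.36898672 -0.56304911  4.97682339] 71.9083 0.01864006421765919 [0.56864037 0.30333646 0.11294422]
```

Run:
```python
from h import *
o=down(-.03)
manip.command_gripper(.045);manip.hold(.2);manip.servo_line([.568,.303,.22],rate=.12)
W=[]
manip.move_to([.54,.335,.25],down());manip.hold(.3);c=shot("wrist")
uv,n=blob(c,proj(c,[.558,.372,.09])[0],dark(c,58),20);print("bolt",n,atz(c,uv,.095))
u2,n=blob(c,proj(c,[.568,.303,.12])[0],orange(c),20);print("drift",n,atz(c,u2,.12))
cv2.imwrite("pics/forks.png",cv2.resize(c["image"][40:240,130:430,::-1],None,fx=2,fy=2,interpolation=cv2.INTER_CUBIC))
B=[.558,.372]
manip.move_to([*B,.2],o);manip.command_gripper(.05,60)
manip.servo_line([*B,.099],o,rate=.1);print(np.round(manip.get_contact_force(),1))
manip.command_gripper(0,60);print("w",manip.get_width(),np.round(manip.get_contact_force(),1))
manip.servo_line([*B,.19],rate=.08);print("w",manip.get_width())
print(manip.get_position(),manip.get_time())
c=shot("wrist");cv2.imwrite("pics/bolt.png",np.hstack([c["image"][:,80:480,::-1],cv2.imread("pics/forks.png")[:400,100:500][:,:,:].copy() if 0 else cv2.copyMakeBorder(cv2.imread("pics/forks.png")[:,100:500],0,20,0,0,cv2.BORDER_CONSTANT)]))
```

```text
bolt 244 [0.56278445 0.36558402 0.095     ]
drift 706 [0.5695288  0.30393017 0.12      ]
[ 0.9 -0.   0.7]
w 0.018669044697777158 [ 0.1 -1.4  7.1]
w 0.018712703804238378
[0.5576492 0.3717831 0.1892762] 77.6333
```

View pics/bolt.png

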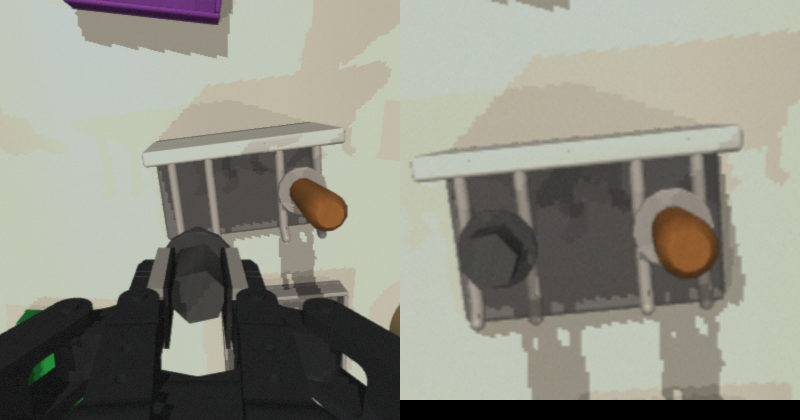

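The bolt is in the gripper, and the drift hangs in its fork (675,235 right half). Inserting the bolt.

Run:
```python
from h import *
xy=np.array([.583,.142])
manip.servo_line([*xy,.19],down(-.03),rate=.2);manip.servo_line([*xy,.132],rate=.1);manip.hold(.3)
p,f=insert(xy,.132,.084,step=.002,fmax=14,k=1e-4,dead=1.5,verb=2)
print(p,f,np.round(manip.get_position(),4),manip.get_width(),manip.get_time())
```

```text
[0.583 0.142 0.13 ] [ 1.1  0.6 -0.7]
[0.583 0.142 0.126] [ 0.2 -0.9 -0.6]
[0.583 0.142 0.122] [-0.6 -0.2  0.3]
[0.583 0.142 0.118] [ 0.3 -0.6 -0.4]
[0.583 0.142 0.114] [-0.5 -0.6 -0.7]
[0.583 0.142 0.11 ] [-1.  -0.5 -0.2]
[0.583 0.142 0.106] [-0.1 -1.5 -0.9]
[0.583  0.1418 0.102 ] [-1.9 -2.5 -0.6]
[0.5829 0.1417 0.098 ] [-1.5 -2.6 -0. ]
[0.5828 0.1416 0.094 ] [-1.9 -2.  -1.6]
[0.5828 0.1416 0.09  ] [-1.3 -0.4 -1. ]
[0.5824 0.1416 0.086 ] [-4.9 -2.1 10.4]
[0.5816 0.1414 0.084 ] [-11.4  -3.2  25.9]
[0.58157439 0.14139722 0.084     ] [-11.36535259  -3.23399796  25.88300308] [0.5829 0.1417 0.0868] 0.018498851073991747 86.025
```

Run:
```python
from h import *
manip.command_gripper(.032);manip.hold(.2);manip.servo_line([.583,.1417,.17],rate=.1)
manip.move_to([.60,.02,.28],down());manip.command_gripper(.085);manip.hold(.3);a=shot("wrist")
manip.move_to([.59,-.2,.28],down());manip.hold(.3);b=shot("wrist")
manip.move_to([.56,-.16,.24],down());manip.hold(.3);b2=shot("wrist")
pickle.dump([a,b,b2],open("bt.pkl","wb"))
hole=np.array([.583,.1417,0]);ey=np.array([.03,1,0]);ex=np.array([1,-.03,0])
ia=a["image"][:,:,::-1].copy();ib=b["image"][:,:,::-1].copy()
for d in(34,93,152,211):
  for s in(-1,1):
    P=hole-ey*(d+1.5)/1e3+ex*s*.0295+[0,0,.075];cv2.circle(ia,tuple(proj(a,P)[0].round().astype(int)),2,(0,0,255),-1)
for P in([.622,-.253],[.5375,-.253]):
  for t,col in((.05,(255,255,0)),(.098,(0,255,0))):
    c=[b,b2]
  obs=[]
  for c in(b,b2):
    uv,n=blob(c,proj(c,[*P,.085])[0],dark(c,45),25);obs.append((c,uv));print(np.round(uv,1),n,atz(c,uv,.09).round(4))
  q,e=tri(*obs);print("cap",q.round(4),np.round(e,4))
  a_=np.linspace(0,6.28,40)
  for z,r in((.0,.024),(.07,.024),(.098,.016)):
    pts=proj(b,np.c_[q[0]+r*np.cos(a_),q[1]+r*np.sin(a_),0*a_+z]);cv2.polylines(ib,[pts.round().astype(int)],True,(0,255,0),1)
cv2.imwrite("pics/rk.png",np.hstack([ia[:,80:480],ib[:,80:480]]));print(manip.get_time())
```

```text
Traceback (most recent call last):
TypeError: unsupported operand type(s) for *: 'NoneType' and 'float'
```

Run:
```python
from h import *
a,b,b2=pickle.load(open("bt.pkl","rb"))
hole=np.array([.583,.1417,0]);ey=np.array([.03,1,0]);ex=np.array([1,-.03,0])
ia=a["image"][:,:,::-1].copy();ib=b["image"][:,:,::-1].copy()
for d in(34,93,152,211):
  for s in(-1,1):
    P=hole-ey*(d+1.5)/1e3+ex*s*.0295+[0,0,.075];cv2.circle(ia,tuple(proj(a,P)[0].round().astype(int)),2,(0,0,255),-1)
for c in(b,b2):
  i=c["image"].astype(int);m=((i[...,0]>40)&(i[...,0]>2*i[...,2])).astype(np.uint8)
  n,l,s,ce=cv2.connectedComponentsWithStats(m)
  for k in range(1,n):
    if s[k,4]>150: print(s[k],ce[k].round(1),atz(c,ce[k],.05).round(3))
for P in([.622,-.253],[.5375,-.253]):
  pts=proj(b,[*P,.098])[0];print(P,pts,b["image"][int(pts[1]),int(pts[0])]);cv2.circle(ib,tuple(pts.round().astype(int)),3,(0,255,0),-1)
cv2.imwrite("pics/rk.png",np.hstack([ia[:,80:480],ib[:,80:480]]))
```

```text
[281  62  54  56 757] [300.9  90.2] [ 0.668 -0.22   0.05 ]
[ 305  191   52   57 1266] [325.3 211.5] [ 0.554 -0.246  0.05 ]
[ 324   13   66   70 1207] [348.2  52.8] [ 0.665 -0.216  0.05 ]
[ 347  172   67   65 1718] [372.3 194.1] [ 0.552 -0.243  0.05 ]
[0.622, -0.253] [343.96783019 147.70307976] [179 186 169]
[0.5375, -0.253] [339.12940079 245.42754047] [38 37 36]
```

View pics/rk.png

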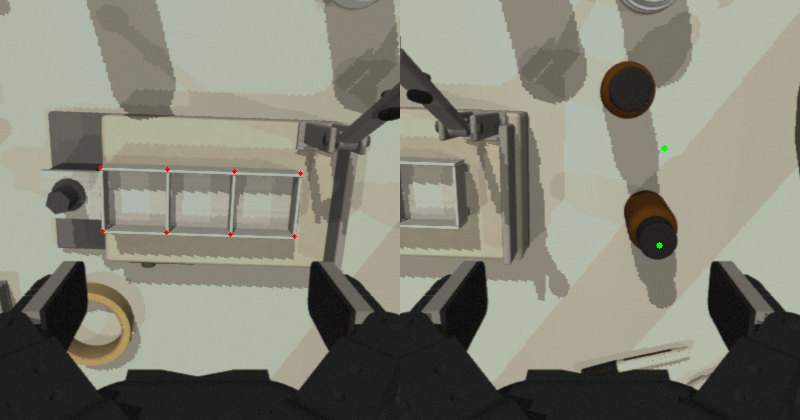

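Picture: the rack corners match my model, the bolt is seated with its flange on the lug, and the lever is open. Bottle 1 has been knocked to about (630,88) and still stands; bottle 2's cap is at (658,240).

```bash
cat >> h.py <<'E'
CELL={0:[.5775,-.0413],2:[.58105,.0767]}
def bottle(P,cell):
    P=np.array(P[:2]);C=CELL[cell]
    manip.command_gripper(.085,40)
    manip.move_to([*P,.22],down());manip.servo_line([*P,.058],rate=.12)
    print("at",np.round(manip.get_contact_force(),1))
    manip.command_gripper(0,40);print("w",manip.get_width())
    manip.servo_line([*P,.225],rate=.12);print("lifted",manip.get_width())
    manip.servo_line([.54,-.19,.225],rate=.2)
    manip.servo_line([*C,.225],down(-.03),rate=.2);manip.servo_line([*C,.145],rate=.12);manip.hold(.2)
    p,f=insert(C,.145,.110,step=.0025,fmax=5,k=1e-4,dead=1.5,verb=3)
    print(p.round(4),f.round(1),np.round(manip.get_position(),4))
    if p[2]>.122: print("CAUGHT");return False
    manip.command_gripper(.062);manip.hold(.2);manip.servo_line([*p[:2],.225],rate=.12);return True
E
python3 - <<'E'
from h import *
a,b,b2=pickle.load(open("bt.pkl","rb"))
P1=atz(b,(310,88),.098);P2=atz(b,(338,240),.098);print(P1,P2)
def fp(c,P):
    t=np.linspace(0,6.28,30);return proj(c,np.c_[P[0]+.024*np.cos(t),P[1]+.024*np.sin(t),0*t+.03])
for P in(P1,P2): q=fp(b,P);print("pred bbox body",q.min(0).round(),q.max(0).round()); q=fp(b2,P);print(q.min(0).round(),q.max(0).round())
print(bottle(P2,2),manip.get_time())
E
```

```text
[ 0.6680427  -0.22437769  0.098     ] [ 0.54251786 -0.25179147  0.098     ]
pred bbox body [279.  64.] [329. 116.]
[325.  21.] [383.  82.]
pred bbox body [305. 194.] [351. 238.]
[350. 173.] [402. 224.]
at [-0.1 -0.  -0.4]
w 0.04682146655259874
lifted 0.04730828816978595
[0.581  0.0767 0.1425] [ 0.4  0.1 -1.2]
[0.581  0.0767 0.135 ] [ 0.6  0.9 -0.7]
[0.581  0.0767 0.1275] [-0.   0.2 -1.2]
[0.581  0.0767 0.12  ] [ 0.6 -0.  -1.5]
[0.581  0.0767 0.1125] [-0.9  0.6  6. ]
[0.581  0.0767 0.1125] [-0.9  0.6  6. ] [0.5815 0.0769 0.1133]
True 103.0583
```

Contact came at the expected height. Before the second pick I re-check bottle 1's position automatically.

Run:
```python
from h import *
manip.move_to([.60,-.14,.28],down());manip.command_gripper(.085);manip.hold(.3);c=shot("wrist")
i=c["image"].astype(int);m=((i[...,0]>40)&(i[...,0]>2*i[...,2])).astype(np.uint8)
n,l,s,ce=cv2.connectedComponentsWithStats(m)
for k in range(1,n):
    if s[k,4]>150: print("amber",s[k],atz(c,ce[k],.05).round(3))
P=np.array([.6675,-.224])
t=np.linspace(0,6.28,30);q=proj(c,np.c_[P[0]+.024*np.cos(t),P[1]+.024*np.sin(t),0*t+.03]);print(q.min(0),q.max(0))
k=[k for k in range(1,n) if s[k,4]>150 and np.hypot(*(atz(c,ce[k],.05)[:2]-P))<.015]
if k: print(bottle(P,0))
manip.move_to([.45,-.05,.35],down());manip.hold(.3)
a=shot("scene");w=shot("top");manip.move_to([.56,.0,.33],down());manip.hold(.3);w2=shot("wrist")
f=lambda x:cv2.resize(x[:,:,::-1],(400,300),interpolation=cv2.INTER_CUBIC)
cv2.imwrite("pics/fin.png",np.vstack([np.hstack([f(a["image"]),f(a["image"][80:290,180:460])]),np.hstack([f(w2["image"]),f(w["image"][150:330,150:390])])]));print(manip.get_time())
```

```text
amber [ 339   74   54   55 1026] [ 0.671 -0.215  0.05 ]
amber [   0  175   66   70 2194] [0.573 0.104 0.05 ]
[339.70845961  75.08083125] [389.78880912 126.89608078]
at [-0.4 -0.1  0.3]
w 0.04734334602990426
lifted 0.04690598520464934
[ 0.5775 -0.0413  0.1425] [1.  0.5 0. ]
[ 0.5775 -0.0413  0.135 ] [-0.2  0.7  0.4]
[ 0.5775 -0.0413  0.1275] [-1.  -0.   0.4]
[ 0.5775 -0.0413  0.12  ] [-0.2  1.2 -0.7]
[ 0.5775 -0.0413  0.1125] [-1.3 -0.5  8.6]
[ 0.5775 -0.0413  0.1125] [-1.3 -0.5  8.6] [ 0.5779 -0.0415  0.1133]
True
118.5583
```

View pics/fin.png

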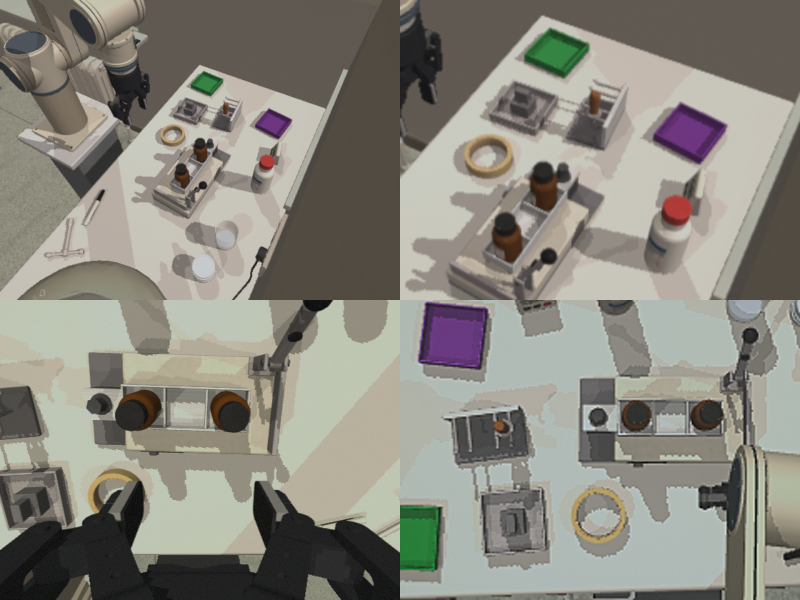

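The final views show both bottles upright in cells 0 and 2 (lower left 230,412 and 137,408) and the bolt seated at (98,405). The drift hangs in its fork, the block is in the tray, the lever is open and no bottles are left over.

```bash
python3 -c "
from rig import manip
print(manip.sign_off(),manip.get_time())"
```

```text
the job is handed in; nothing more can be done
the job is handed in; nothing more can be done
```

The job is handed in, at about 119 s of the 210 s allowed: clamp open, block in the tray, drift back on its fork, bolt seated and both bottles in the rack by my last pictures and force checks; the hand-in returned no verdict.

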